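# Build up the bearing press stack on the press plate

## Robot

A 6-joint arm with a two-finger parallel gripper is mounted at the origin on the work surface. World frame = base frame: x ahead of the robot, y to its left, z up, the work surface at z = 0. Lengths are in mm, angles in rad, forces in N, time in s.
With the tool pointing down it reaches from about 350 to 775 mm from the base axis. Payload 7.3 kg.
Tool frame: the origin (TCP) lies on the centre line of the jaws, within the pads' length; the fingertips stand 11 mm ahead of it and the grasp point (between the pads) lies 8 mm behind it; z points along the fingers, y is the line along which they close (so a half turn about z gives the same grasp; the last joint's range is limited). The gripper opens to 92 mm and grips with 3 to 60 N. Pads are 19 mm wide; open, the fingers measure 130 mm over their backs; the gripper's body (75 mm by 190 mm) begins 47 mm behind the grasp point.
Start: joints at [1.009, 0.342, 1.524, -0, 1.275, -0.146], TCP at [212.047, 480.292, 237.741] pointing down, gripper open.
Joint ranges: [-2.53, 2.53], [-0.77, 2.02], [0.04, 2.7], [-1, 4.14], [0.28, 2.66], [-3.11, 3.11]. Speed limits (rad/s): [2.57, 2.57, 3.14, 3.14, 3.14, 3.14].

## Interface

Orientations are given as [roll, pitch, yaw] about the fixed x, y, z axes, in that order (R = Rz(yaw) Ry(pitch) Rx(roll)).
In Python, from plant import bot gives the robot as it stands.
- The arm moves only by the tool step_arm, never from a script. Its argument "deltas" is a list of rows, each a list of 5 numbers: the opening, from 0 (shut) to 1 (fully open), then the shift along the tool's x, y, z each as a share of 0.5 m, from -1 to 1, then the turn about the tool's z as a share of pi/2 rad, from -1 to 1. In form: [[claw, x, y, z, turn], ...]. A call has 1 to 8 rows; each row shifts and turns the commanded pose from where the row before left it, along the tool's axes as they then stand; what a row does not reach is not made up. A row lasts 1/10 s, in which the tool goes at most 50 mm and 8.59 degrees, less where a joint would pass 70% of its speed; a pose out of reach is approached as far as the arm can. A call with a number of a shift or a turn outside -1 to 1 is refused whole. A call with a gripper value outside its range is refused whole. The fingers move at their own pace and stop on an object; the grip force is fixed at half the most. Time passes only in rows, so rows that do not move let the fingers close. It gives the time, the measured TCP pose, the force, the opening and the grip force at its end, in the units of the state.
- bot.get_obs(): the state, without advancing time (a new reading comes with each control period).
- bot.capture(name): name is "scene" or "top"; returns (picture, depth): 420x560x3 uint8, red, green, blue; 420x560 float32, mm along the optical axis (not along the pixel's ray), 0 where there is no reading.
- bot.camera_params(name): a dict with "fov_y" (degrees; the focal length in pixels is half the picture's height over the tangent of half this angle, whatever the lens; pixels are square), "cx", "cy" (the principal point, pixels), "k1" (the pictures are not rectified: a ray, as slopes to the right and down, at radius r is drawn at 1 + k1 r^2 times it, then the intrinsics apply), "rvec" (rotation vector, rad) and "tvec" (3), from world to camera coordinates, as OpenCV has them. Camera axes: x right, y down, z forward; pixel columns grow to the right and rows downward; lengths in mm; the calibration is good to about 2 mm. A picture is of the moment at which its call begins. camera_params takes no time and is no camera call.
- bot.close_job(): hands the job in; it is judged then, once.
The state is a dict: "time": time; "joint_positions": joint angles; "dq": joint speeds; "tau": joint torques, N m; "tool_pos": TCP position; "tcp_rot": TCP orientation; "contact_force": force on the tool from outside, world axes, zero at the start; "moment": the same for the moment, N m; "grip_width": finger opening in mm; "finger_force": force on a finger pad.
Only numpy, scipy, OpenCV 4.12 (cv2) and the standard library are available. Lean on these libraries where they do the work, as an engineer would, in place of code of your own. Each camera call takes 0.05 s, during which the arm holds its last target. There are 200 camera calls.

## Task

Build the stack for pressing the bearing into the hub, on the press plate and one part at a time from the bottom up: the support ring lying in the plate's round recess, the hub boss up with its spigot down inside the ring, the bearing flat in the mouth of the hub, and last the driver with the wide disc (the one that covers the bearing's outer ring), its pilot in the bearing's bore. Set each part down fully seated and upright, without dropping any, and leave the whole stack standing free; the small driver stays in its block, and the grease tin and the screwdriver stay where they are.

Things in the scene. Friction and masses are not known exactly. Their poses are not given: they have to be found in the camera images.
- press_plate: Bare steel plate, 150 x 150 x 22 mm, fixed to the bench, four dark screws near its corners. Round recess in the middle of its top: 78 mm across, 5 mm deep, its flat floor 17 mm above the bench. Anywhere in the recess is centred well enough. Origin: centre of the underside, on the recess axis; z up; x, y along its sides, yaw within 0.3 rad of the bench's axes.
- support_ring: Plain steel tube ring, 66 mm outside, 52 mm inside, 30 mm high, 0.3 kg, loose, lying flat on the bench. Top inner edge chamfered 2.5 mm; it stays the way up it lies. Origin: centre of the underside; z is its axis, up.
- hub: Turned aluminium hub, 49 mm high, 0.32 kg, loose, standing on its spigot. Upwards: spigot 44 mm across, 0-12 mm; round flange 88 mm, 12-21 mm; boss 62 mm, 21-49 mm, in its top the mouth for the bearing, 51 mm across, 5 mm deep, 3 mm chamfer; the tighter bore below holds the bearing up. Flange on the ring: its origin is 18 mm above the ring's. Origin: centre of the spigot's underside; z up.
- bearing: Sealed ball bearing, steel with a dark seal, 47 mm outside, 20 mm bore, 18 mm high, 0.13 kg, loose, lying flat on the bench, both faces alike. In the hub's mouth its underside is 44 mm above the hub's origin and its upper 13 mm stand out of the boss. Origin: centre of the underside; z is its axis, up.
- driver: The wide steel driver, 67 mm high, 0.3 kg, loose, upright in a hole of the block. Upwards: pilot 14 mm across with tapered foot, 0-12 mm; disc 45 mm, 12-22 mm; round knurled stem 26 mm, 22-67 mm. Origin: centre of the pilot's foot, 12 mm below the disc's underside; z up, its axis. In the block the origin is 18 mm above the bench; with the disc on the bearing, 6 mm above the bearing's origin.
- small_driver: The small steel driver, not to be used: same heights as the wide one, but disc 29 mm and stem 18 mm across, 0.13 kg, loose, upright in the other hole of the block. Origin: centre of the pilot's foot; z up.
- driver_block: Black plastic block, 85 x 170 x 30 mm, fixed to the bench, with two upright holes 24 mm across, at 42 mm either side of the origin along its long side (y), a driver standing in each; which is in which changes. Origin: centre of the underside; z up; yaw within 0.3 rad of the bench's axes.
- grease_tin: Closed green tin with a pale band, 67 mm across, 68 mm high, 0.3 kg, loose, upright among the parts; not part of the job. Origin: centre of the underside; z up.
- screwdriver: Screwdriver with a red handle, 190 mm long, 26 mm thick, lying on the bench beyond the parts; not part of the job. Origin: under its mid-length at bench height when it lies as at the start; x runs along it from handle to tip.
Not all that is in view belongs to the job. What is shaped like the hub but black is not meant.

How it is judged:
By the outcome, as a careful person would: the job done as asked, in the order asked, and still so for the second after the job is handed in, with the robot touching nothing.
It also fails if it takes over 136 s, if anything falls off the work surface, if the arm or the gripper's body presses on something with over 40 N, if the wrist force passes 120 N, or if a joint passes its speed limit or range.

## Working session

There is one attempt and no reset: what is moved stays moved. The work goes in short steps, Python scripts to look and compute and a tool call to move; the robot and the scene stay as the last step left them, time stands still between calls to the robot, and variables do not carry over. Pictures are saved under pics/ and viewed, at most 14 in all, crops included, and the job is handed in when it is done.

Besides the shell and the picture viewer there is one more tool, called after "Call:" as a command line: name --pt "numbers of a row" for each row, then --argument value for the rest. step_arm: Moves the arm, as the interface text tells. Shift numbers are shares of 0.5 m and turn numbers shares of pi/2 rad, none past 1 either way. Its arguments: {"type":"object","properties":{"deltas":{"type":"array","items":{"type":"array","items":{"type":"number","minimum":-1,"maximum":1}}}},"required":["deltas"]}

```bash
ls; mkdir -p pics; cat > h.py <<'E'
import numpy as np, cv2
from plant import bot
def cap(n):
    im,d=bot.capture(n); return im,d
def cloud(n,d):
    p=bot.camera_params(n); f=210/np.tan(np.radians(p['fov_y'])/2)
    v,u=np.mgrid[0:420,0:560]
    K=np.array([[f,0,p['cx']],[0,f,p['cy']],[0,0,1.]])
    pts=np.stack([u,v],-1).reshape(-1,1,2).astype(float)
    s=cv2.undistortPoints(pts,K,np.array([p['k1'],0,0,0.])).reshape(420,560,2)
    P=np.dstack([s[...,0]*d,s[...,1]*d,d])
    R=cv2.Rodrigues(np.array(p['rvec'],float))[0]
    W=(P.reshape(-1,3)-np.array(p['tvec'],float))@R
    W[d.ravel()==0]=np.nan
    return W.reshape(420,560,3)
E
python3 - <<'E'
from h import *
for n in ("scene","top"):
    im,d=cap(n); cv2.imwrite(f'pics/{n}0.png',im[...,::-1]); np.save(f'{n}0.npy',d)
    print(bot.camera_params(n), (d>0).mean())
print(bot.get_obs())
E
```

```text
pics
{'fov_y': 46.51675440081607, 'cx': 278.38253024273865, 'cy': 209.57915373689514, 'k1': -0.1742004873688801, 'rvec': array([ 2.44288476,  0.95155764, -0.2873305 ]), 'tvec': array([-479.80078037, -339.53535063, 1244.33760027])} 0.9961394557823129
{'fov_y': 43.926215752547904, 'cx': 277.58741435631504, 'cy': 208.72572201651283, 'k1': -0.08840874611693492, 'rvec': array([ 2.14208113, -2.11373489,  0.20125858]), 'tvec': array([  15.76463433,  641.28014922, 1179.34740901])} 0.9959566326530612
{'time': 0.1, 'joint_positions': array([ 1.00899496e+00,  3.42626669e-01,  1.52487499e+00,  1.55853388e-05,
        1.27542245e+00, -1.45995593e-01]), 'dq': array([ 9.37796338e-04, -1.23230162e-03, -8.23143947e-05, -6.41187932e-05,
       -1.54680777e-03,  1.81994213e-03]), 'tau': array([ 2.02054965e-03, -4.32002950e+01, -2.44696480e+01,  7.20975478e-02,
        5.25530765e-02, -6.28480802e-05]), 'tool_pos': array([211.85539781, 479.99173493, 237.14438099]), 'tcp_rot': array([-3.14027753e+00, -2.08442473e-04,  2.72578220e+00]), 'contact_force': array([ 0.50323064, -0.75521073,  0.50054257]), 'moment': array([-0.00879396, -0.06782046, -0.04309067]), 'finger_force': 0.0, 'grip_width': 91.47788988197313}
```

View pics/top0.png

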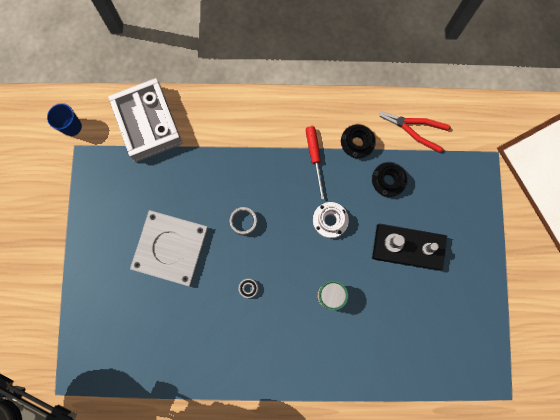

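View pics/scene0.png

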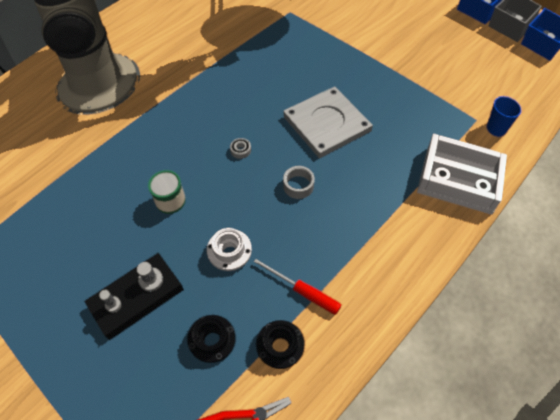

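The top view shows the plate (170,247), ring (244,221), bearing (249,288), tin (333,296), hub (330,219), wide driver (396,242), small driver (432,248) and screwdriver (315,165). The scene view agrees: the wide driver is on the hub side of the block.

```bash
cat >> h.py <<'E'
def circ(pts):
    "circle through the outline (convex hull) of xy points"
    (c,r)=cv2.minEnclosingCircle(pts.astype(np.float32)); 
    return np.round(c,1),round(r,1)
def blob(W,c,R,zlo,zhi):
    m=(np.hypot(W[...,0]-c[0],W[...,1]-c[1])<R)&(W[...,2]>zlo)&(W[...,2]<zhi)
    return W[m]
def report(W,c,R,zlo,zhi):
    p=blob(W,c,R,zlo,zhi)
    if len(p)<5: return len(p)
    lo,hi=np.percentile(p,[1,99],axis=0)
    return len(p),'med',np.round(np.median(p,0),1),'mid',np.round((lo+hi)/2,1),'ext',np.round(hi-lo,1),circ(p[:,:2])
E
python3 - <<'E'
from h import *
Ws={n:cloud(n,np.load(n+'0.npy')) for n in("top","scene")}
T=Ws['top']
px=dict(plate=(172,247,75,22),ring=(244,221,50,30),bearing=(249,288,40,18),hub=(330,219,60,49),drv=(396,242,22,85),sdrv=(432,248,22,85),tin=(333,296,50,68),blk=(411,247,110,30),scr=(315,165,120,20))
for k,(u,v,R,h) in px.items():
    c=np.nanmedian(T[v-4:v+5,u-4:u+5].reshape(-1,3),0)
    if k in('ring','hub','bearing'):
        c=np.nanmean(T[v-12:v+13,u-12:u+13].reshape(-1,3),0)
    for n in Ws: print(k,n,np.round(c),report(Ws[n],c,R,h-5,h+6))
for n in Ws: # bench height & rects
    W=Ws[n]; print(n,'bench',np.nanmedian(W[200:380,200:300,2]))
    for k,lo,hi,c in(('plate',18,28,px['plate']),('blk',25,36,px['blk'])):
        c0=T[c[1],c[0]]; p=blob(W,c0,c[2]+35,lo,hi)
        print(k,cv2.minAreaRect(p[:,:2].astype(np.float32)))
E
```

```text
plate top [550. 280.  18.] (2577, 'med', array([550.3, 279.8,  22.3]), 'mid', array([549.7, 281.2,  22.3]), 'ext', array([139.5, 137.4,  10.4]), (array([550.4, 279.8]), 75.0))
plate scene [550. 280.  18.] (2055, 'med', array([552.9, 278.6,  21.5]), 'mid', array([549.9, 280. ,  21.4]), 'ext', array([141. , 140.7,   8.6]), (array([550.5, 279.8]), 75.0))
ring top [618. 106.  11.] (221, 'med', array([618. , 108.5,  30.4]), 'mid', array([617.5, 107.7,  30.1]), 'ext', array([64.1, 63.1,  9.7]), (array([617.7, 107.8]), 33.1))
ring scene [618. 106.  11.] (287, 'med', array([616.5, 103.8,  29.2]), 'mid', array([616.8, 103.6,  29.2]), 'ext', array([64.3, 65.5,  8. ]), (array([616.5, 103.7]), 33.9))
bearing top [455.  91.   8.] (247, 'med', array([454.7,  92.9,  18.1]), 'mid', array([454.6,  93.2,  18.1]), 'ext', array([42.9, 44.5,  9.9]), (array([454.9,  93.3]), 23.6))
bearing scene [455.  91.   8.] (246, 'med', array([455.3,  88.3,  17.5]), 'mid', array([454.2,  88.3,  17.3]), 'ext', array([44.1, 44. ,  7.7]), (array([454.6,  88.4]), 24.6))
hub top [ 623. -103.   30.] (240, 'med', array([ 624
[... 1911 characters left out ...]
0.7]), (array([757.4, -90.8]), 113.3))
scr scene [765. -69.   4.] (1081, 'med', array([806. , -80.8,  21.3]), 'mid', array([ 754.2, -117.6,   20.5]), 'ext', array([211.8, 129.4,  10.5]), (array([755.5, -93.8]), 111.8))
top bench 1.4724169844057167
plate ((549.5379638671875, 287.6641540527344), (151.06948852539062, 151.3567657470703), 75.3902587890625)
blk ((603.9722900390625, -306.5055236816406), (170.58346557617188, 178.7615509033203), 80.39824676513672)
scene bench 1.0017028498496758
plate ((548.3800659179688, 283.85394287109375), (154.33375549316406, 153.4568634033203), 75.114990234375)
blk ((557.7034912109375, -303.253173828125), (170.90110778808594, 88.2925796508789), 80.66938018798828)
```

Call:
step_arm --pt "1 0 0 0 -0.088" --pt "1 0 0 0 -0.088" --pt "1 0 0 0 -0.088" --pt "1 0 0 0 0"

```text
time: 0.5
tool_pos: [211.9, 480.1, 237.3]
tcp_rot: [-3.141, -0.0, -3.141]
contact_force: [0.2, 0.4, 0.6]
grip_width: 91.6
finger_force: 0.0
```

Call:
step_arm --pt "1 -0.0675 -0.0624 0.016 0" --pt "1 -0.0675 -0.0624 0.016 0" --pt "1 -0.0675 -0.0624 0.016 0" --pt "1 -0.0675 -0.0624 0.016 0" --pt "1 -0.0675 -0.0624 0.016 0" --pt "1 -0.0675 -0.0624 0.016 0"

```text
time: 1.1
tool_pos: [415.4, 291.4, 189.4]
tcp_rot: [3.141, 0.0, 3.136]
contact_force: [0.2, 0.3, 0.2]
grip_width: 91.8
finger_force: 0.0
```

Call:
step_arm --pt "1 -0.0675 -0.0624 0.016 0" --pt "1 -0.0675 -0.0624 0.016 0" --pt "1 -0.0675 -0.0624 0.016 0" --pt "1 -0.0675 -0.0624 0.016 0" --pt "1 -0.0675 -0.0624 0.016 0" --pt "1 -0.0675 -0.0624 0.016 0" --pt "1 0 0 0 0"

```text
time: 1.8
tool_pos: [619.4, 100.9, 139.6]
tcp_rot: [-3.14, -0.0, 3.132]
contact_force: [-0.0, 1.3, -0.9]
grip_width: 91.8
finger_force: 0.0
```

Call:
step_arm --pt "1 0.005 0.01 0.05 0.006" --pt "1 0 0 0.07 0" --pt "1 0 0 0.06 0" --pt "1 0 0 0.03 0" --pt "1 0 0 0.027 0" --pt "1 0 0 0 0"

```text
time: 2.4
tool_pos: [613.4, 110.6, 22.0]
tcp_rot: [-3.142, -0.002, 3.13]
contact_force: [-0.6, 0.3, -0.8]
grip_width: 91.8
finger_force: 0.0
```

Call:
step_arm --pt "0 0 0 0 0" --pt "0 0 0 0 0" --pt "0 0 0 0 0" --pt "0 0 0 0 0" --pt "0 0 0 0 0" --pt "0 0 0 0 0" --pt "0 0 0 0 0" --pt "0 0 0 0 0"

```text
time: 3.2
tool_pos: [614.7, 110.1, 24.3]
tcp_rot: [-3.141, 0.002, 3.131]
contact_force: [0.1, -3.3, 5.7]
grip_width: 64.4
finger_force: 30.0
```

```bash
python3 - <<'E'
from h import *
ims=[]
o=bot.get_obs(); print(o['tool_pos'],o['tcp_rot'],o['grip_width'])
for n,(u,v) in (("top",(244,221)),("scene",(298,182))):
    im,d=cap(n); W=cloud(n,d)
    print(n,report(W,(616,107),38,25,36))
    c=im[v-60:v+60,u-60:u+60,::-1]; ims.append(cv2.resize(c,(390,390),interpolation=cv2.INTER_CUBIC))
cv2.imwrite('pics/g1.png',np.hstack(ims))
E
```

```text
[614.7487818  110.05224283  24.29698898] [-3.14123697e+00  1.69807881e-03  3.13094472e+00] 64.42812436961476
top (27, 'med', array([590.6, 111.9,  31. ]), 'mid', array([591.5, 112.2,  30.2]), 'ext', array([ 3.7, 38.2,  8.5]), (array([591.7, 111.9]), 19.4))
scene (151, 'med', array([637.2, 117.5,  29.3]), 'mid', array([626. , 109.9,  30.3]), 'ext', array([47.3, 65.8, 10.4]), (array([616.3, 107.8]), 36.6))
```

View pics/g1.png

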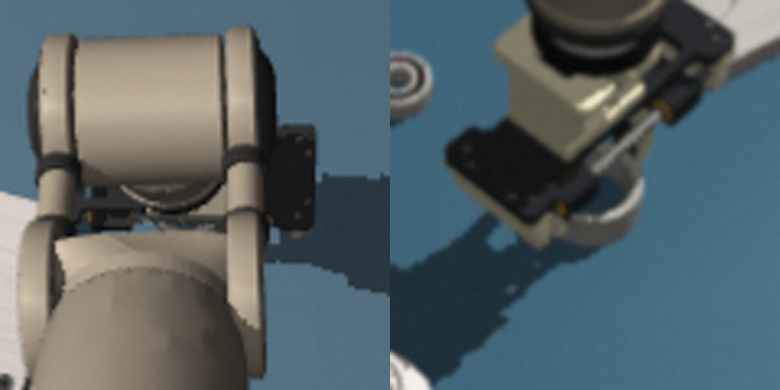

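The ring is held between the fingers; the scene camera agrees with the tool in y, the top one reads about 3 mm high. Next I'll find the recess centre.

```bash
python3 - <<'E'
from h import *
for n in("top","scene"):
    W=cloud(n,np.load(n+'0.npy'))
    p=blob(W,(549,285),95,20,25); q=p[:,:2].astype(np.float32)
    r=cv2.minAreaRect(q); print(n,'top face',r, np.percentile(p[:,2],50))
    # recess hole: empty disc in top face
    f=blob(W,(549,284),45,14,19.3); print(report(W,(549,284),45,14,19.3))
    p=blob(W,(559,-302),105,27.5,33);print('blk',cv2.minAreaRect(p[:,:2].astype(np.float32)))
E
```

```text
top top face ((549.531494140625, 287.6047668457031), (150.04588317871094, 151.34568786621094), 75.39572143554688) 22.64263678031238
(525, 'med', array([547.9, 287.5,  17.3]), 'mid', array([548. , 285.4,  16.7]), 'ext', array([73.2, 76.4,  5.2]), (array([547.9, 283.1]), 43.4))
blk ((558.53466796875, -298.443115234375), (169.968994140625, 86.22298431396484), 80.60919189453125)
scene top face ((548.2509765625, 282.8748779296875), (151.9974365234375, 152.65420532226562), 75.90010070800781) 22.09310215065225
(609, 'med', array([546.7, 284.8,  16.8]), 'mid', array([546.3, 284.6,  16.7]), 'ext', array([74.5, 72.3,  5.1]), (array([548.6, 283.7]), 43.6))
blk ((557.9950561523438, -303.20068359375), (170.71231079101562, 88.16631317138672), 80.9837646484375)
```

Call:
step_arm --pt "0 0 0 -0.04 0" --pt "0 0 0 -0.05 0" --pt "0 0 0 -0.04 0" --pt "0 0 0 0 0"

```text
time: 3.7
tool_pos: [615.5, 110.8, 90.5]
tcp_rot: [3.141, 0.005, 3.131]
contact_force: [0.8, -0.1, -2.8]
grip_width: 64.3
finger_force: 30.0
```

Call:
step_arm --pt "0 0.028 0.069 0 0" --pt "0 0.028 0.069 0 0" --pt "0 0.028 0.069 0 0" --pt "0 0.028 0.069 0 0" --pt "0 0.028 0.069 0 0" --pt "0 0 0 0 0" --pt "0 0 0 0 0"

```text
time: 4.4
tool_pos: [544.7, 284.3, 86.6]
tcp_rot: [-3.141, -0.002, 3.133]
contact_force: [0.5, -0.8, -3.7]
grip_width: 64.7
finger_force: 30.0
```

```bash
python3 - <<'E'
from h import *
ims=[];print(bot.get_obs()['tool_pos'])
for n in ("top","scene"):
    im,d=cap(n); W=cloud(n,d)
    print(n,report(W,(549,284),50,50,110))
    q=blob(W,(549,284),45,60,100); print(len(q))
    k=np.nanargmin(np.hypot(W[...,0]-549,W[...,1]-284)+1e3*(abs(W[...,2]-70)>50)) ; v,u=divmod(k,560); print(u,v)
    u,v=(172,247) if n=='top' else (328,120)
    v=max(v,60); ims.append(cv2.resize(im[v-60:v+60,u-60:u+60,::-1],(390,390),interpolation=cv2.INTER_CUBIC))
cv2.imwrite('pics/g2.png',np.hstack(ims))
E
```

```text
[544.666686   284.2949684   86.57018129]
top 0
0
173 260
scene (439, 'med', array([560.7, 278.3,  86.2]), 'mid', array([558.8, 282.5,  85.9]), 'ext', array([42. , 89.7, 46.5]), (array([557.4, 283.6]), 48.2))
401
336 94
```

View pics/g2.png

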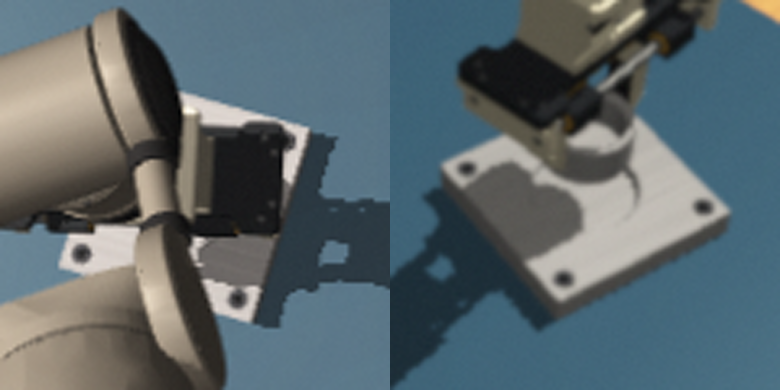

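Call:
step_arm --pt "0 -0.004 0 0.03 0" --pt "0 0 0 0.03 0" --pt "0 0 0 0.016 0" --pt "0 0 0 0.006 0" --pt "0 0 0 0 0" --pt "0 0 0 0 0"

```text
time: 5.1
tool_pos: [548.4, 283.6, 47.6]
tcp_rot: [3.141, 0.001, 3.131]
contact_force: [-0.5, -0.0, -3.6]
grip_width: 64.2
finger_force: 30.0
```

Call:
step_arm --pt "0 0 0 0.004 0" --pt "0 0 0 0.003 0" --pt "0 0 0 0 0" --pt "0 0 0 0 0" --pt "0 0 0 0 0"

```text
time: 5.6
tool_pos: [548.0, 283.7, 43.9]
tcp_rot: [3.141, 0.0, 3.131]
contact_force: [-0.3, -0.1, -3.8]
grip_width: 64.4
finger_force: 30.0
```

Call:
step_arm --pt "0 0 0 0.003 0" --pt "0 0 0 0 0" --pt "0 0 0 0 0" --pt "0 0 0 0 0"

```text
time: 6.0
tool_pos: [548.0, 283.7, 42.2]
tcp_rot: [3.142, 0.0, 3.131]
contact_force: [-0.8, 0.1, -2.5]
grip_width: 64.4
finger_force: 30.0
```

Call:
step_arm --pt "0 0 0 0.002 0" --pt "0 0 0 0 0" --pt "0 0 0 0 0" --pt "0 0 0 0 0"

```text
time: 6.4
tool_pos: [548.1, 283.7, 41.3]
tcp_rot: [3.141, 0.0, 3.131]
contact_force: [-0.4, 0.3, -2.1]
grip_width: 64.3
finger_force: 30.0
```

Call:
step_arm --pt "0 0 0 0.002 0" --pt "0 0 0 0 0" --pt "0 0 0 0 0" --pt "0 0 0 0 0"

```text
time: 6.8
tool_pos: [548.1, 283.7, 41.3]
tcp_rot: [3.141, 0.001, 3.131]
contact_force: [-3.0, -0.7, 5.0]
grip_width: 64.2
finger_force: 30.0
```

Call:
step_arm --pt "1 0 0 0 0" --pt "1 0 0 0 0" --pt "1 0 0 0 0" --pt "1 0 0 0 0" --pt "1 0 0 0 0" --pt "1 0 0 0 0" --pt "1 0 0 0 0"

```text
time: 7.5
tool_pos: [548.0, 283.7, 40.2]
tcp_rot: [3.142, -0.0, 3.131]
contact_force: [0.2, 0.0, 0.8]
grip_width: 91.9
finger_force: 0.0
```

Call:
step_arm --pt "1 0 0 -0.05 0" --pt "1 0 0 -0.08 0" --pt "1 0 0 -0.08 0" --pt "1 0 0 0 0" --pt "1 0 0 0 0" --pt "1 0 0 0 0"

```text
time: 8.1
tool_pos: [547.2, 283.4, 144.0]
tcp_rot: [-3.141, -0.002, 3.131]
contact_force: [-0.4, -0.2, -0.3]
grip_width: 92.2
finger_force: 0.0
```

Call:
step_arm --pt "1 0 0 0 -0.0067" --pt "1 -0.0168 -0.0874 0 0" --pt "1 -0.0168 -0.0874 0 0" --pt "1 -0.0168 -0.0874 0 0" --pt "1 -0.0168 -0.0874 0 0" --pt "1 -0.0168 -0.0874 0 0" --pt "1 -0.0168 -0.0874 0 0" --pt "1 -0.0168 -0.0874 0 0"

```text
time: 8.9
tool_pos: [606.3, -24.0, 144.0]
tcp_rot: [3.141, -0.002, -3.141]
contact_force: [0.8, 0.2, 0.9]
grip_width: 92.0
finger_force: 0.0
```

Call:
step_arm --pt "1 -0.0168 -0.0874 0 0" --pt "1 -0.0168 -0.0874 0 0" --pt "1 0 0 0 0" --pt "1 0 0 0 0" --pt "1 0 0 0 0"

```text
time: 9.4
tool_pos: [623.0, -108.4, 144.4]
tcp_rot: [3.141, -0.002, -3.141]
contact_force: [0.1, 0.0, 0.4]
grip_width: 92.1
finger_force: 0.0
```

```bash
python3 - <<'E'
from h import *
print(bot.get_obs()['tool_pos'])
for n in ("top","scene"):
    im,d=cap(n); W=cloud(n,d)
    print(n,report(W,(549,284),45,40,55)); print(report(W,(549,284),24,10,24))
    print('hub',report(W,(623,-109),40,44,55))
    cv2.imwrite(f'pics/{n}3.png',im[...,::-1])
E
```

```text
[ 623.0326506  -108.44322631  144.38147818]
top (252, 'med', array([551.7, 286.8,  47.7]), 'mid', array([550.8, 285.5,  46.8]), 'ext', array([64.5, 62.3, 11.6]), (array([551. , 284.9]), 33.6))
(252, 'med', array([550.2, 286.7,  18. ]), 'mid', array([550.2, 287.1,  18.3]), 'ext', array([43.9, 39. , 10. ]), (array([549.1, 284.5]), 23.8))
hub (110, 'med', array([ 607.6, -108.2,   47.8]), 'mid', array([ 624.5, -106.4,   48.9]), 'ext', array([58.2, 56.9,  9.4]), (array([ 623.8, -105.5]), 30.9))
scene (266, 'med', array([550.7, 282.4,  45.9]), 'mid', array([550.9, 280.6,  45. ]), 'ext', array([63.9, 65.3,  9.2]), (array([549.7, 280.9]), 34.8))
(126, 'med', array([543. , 293.3,  17.2]), 'mid', array([543.5, 292.6,  18.3]), 'ext', array([33.7, 29.2,  9.8]), (array([544.2, 290.7]), 21.3))
hub (331, 'med', array([ 620.2, -109.4,   47.5]), 'mid', array([ 622.8, -110.1,   48. ]), 'ext', array([59.7, 60.7,  7.6]), (array([ 622.2, -110.7]), 32.1))
```

Call:
step_arm --pt "1 -0.001 0.001 0.06 0" --pt "1 0 0 0.07 0" --pt "1 0 0 0.05 0" --pt "1 0 0 0.024 0" --pt "1 0 0 0.01 0" --pt "1 0 0 0 0" --pt "1 0 0 0 0" --pt "1 0 0 0 0"

```text
time: 10.3
tool_pos: [624.9, -109.3, 39.7]
tcp_rot: [-3.141, 0.002, -3.141]
contact_force: [0.4, -0.3, 0.8]
grip_width: 91.7
finger_force: 0.0
```

Call:
step_arm --pt "0 0 0 0 0" --pt "0 0 0 0 0" --pt "0 0 0 0 0" --pt "0 0 0 0 0" --pt "0 0 0 0 0" --pt "0 0 0 0 0" --pt "0 0 0 0 0" --pt "0 0 0 0 0"

```text
time: 11.1
tool_pos: [624.1, -109.0, 38.3]
tcp_rot: [3.141, 0.0, 3.142]
contact_force: [-0.4, 1.9, 1.9]
grip_width: 61.3
finger_force: 30.0
```

Call:
step_arm --pt "0 0 0 -0.03 0" --pt "0 0 0 -0.05 0" --pt "0 0 0 -0.05 0" --pt "0 0 0 -0.03 0" --pt "0 0 0 0 0" --pt "0 0 0 0 0"

```text
time: 11.7
tool_pos: [623.7, -109.2, 118.0]
tcp_rot: [-3.142, -0.0, 3.142]
contact_force: [0.2, -0.0, -4.1]
grip_width: 60.9
finger_force: 30.0
```

Call:
step_arm --pt "0 0.0145 0.0785 0 0" --pt "0 0.0145 0.0785 0 0" --pt "0 0.0145 0.0785 0 0" --pt "0 0.0145 0.0785 0 0" --pt "0 0.0145 0.0785 0 0" --pt "0 0.0145 0.0785 0 0" --pt "0 0.0145 0.0785 0 0" --pt "0 0.0145 0.0785 0 0"

```text
time: 12.5
tool_pos: [564.7, 206.1, 116.7]
tcp_rot: [-3.141, -0.003, 3.142]
contact_force: [0.3, 0.2, -3.8]
grip_width: 61.1
finger_force: 30.0
```

Call:
step_arm --pt "0 0.0145 0.0785 0 0" --pt "0 0.0145 0.0785 0 0" --pt "0 0 0 0 0" --pt "0 0 0 0 0" --pt "0 0 0 0 0" --pt "0 0 0 0 0"

```text
time: 13.1
tool_pos: [551.7, 282.0, 117.8]
tcp_rot: [-3.141, -0.001, 3.14]
contact_force: [-0.8, -0.1, -4.3]
grip_width: 61.1
finger_force: 30.0
```

Call:
step_arm --pt "0 0 0.003 0.02 0" --pt "0 0 0 0.02 0" --pt "0 0 0 0.015 0" --pt "0 0 0 0 0" --pt "0 0 0 0 0" --pt "0 0 0 0 0"

```text
time: 13.7
tool_pos: [551.8, 285.0, 91.0]
tcp_rot: [3.141, 0.001, -3.141]
contact_force: [-1.4, 1.0, -3.4]
grip_width: 60.8
finger_force: 30.0
```

Call:
step_arm --pt "0 0 0 0.006 0" --pt "0 0 0 0.006 0" --pt "0 0 0 0.006 0" --pt "0 0 0 0 0" --pt "0 0 0 0 0" --pt "0 0 0 0 0"

```text
time: 14.3
tool_pos: [551.7, 284.9, 81.8]
tcp_rot: [3.141, 0.0, -3.142]
contact_force: [0.2, 0.8, -4.5]
grip_width: 61.0
finger_force: 30.0
```

```bash
python3 - <<'E'
from h import *
o=bot.get_obs();print(o['tool_pos'],o['contact_force'],o['moment'])
im,d=cap("scene")
u,v=(330,120)
cv2.imwrite('pics/g4.png',cv2.resize(im[v-60:v+60,u-60:u+60,::-1],(480,480),interpolation=cv2.INTER_CUBIC))
E
```

```text
[551.67006373 284.91306205  81.82967286] [ 0.24235467  0.77539486 -4.53634307] [ 0.04798627 -0.00960301 -0.04043669]
```

View pics/g4.png

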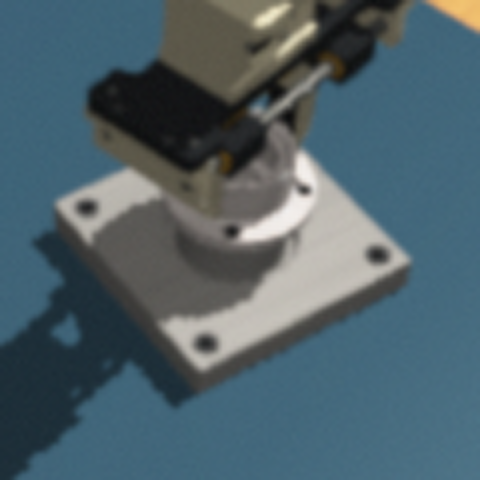

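The hub is upright over the ring, the spigot already about 3 mm inside, without side force. Continuing down.

Call:
step_arm --pt "0 0 0 0.006 0" --pt "0 0 0 0.006 0" --pt "0 0 0 0.002 0" --pt "0 0 0 0 0" --pt "0 0 0 0 0" --pt "0 0 0 0 0"

```text
time: 14.95
tool_pos: [551.6, 284.9, 74.8]
tcp_rot: [3.141, 0.0, 3.142]
contact_force: [-1.1, -0.4, -4.0]
grip_width: 60.9
finger_force: 30.0
```

Call:
step_arm --pt "0 0 0 0.002 0" --pt "0 0 0 0 0" --pt "0 0 0 0 0" --pt "0 0 0 0 0"

```text
time: 15.35
tool_pos: [551.6, 284.9, 73.8]
tcp_rot: [3.142, 0.0, -3.142]
contact_force: [-0.6, 0.4, -3.5]
grip_width: 61.0
finger_force: 30.0
```

Call:
step_arm --pt "0 0 0 0.002 0" --pt "0 0 0 0 0" --pt "0 0 0 0 0" --pt "0 0 0 0 0"

```text
time: 15.75
tool_pos: [551.7, 284.9, 73.3]
tcp_rot: [3.141, 0.001, 3.142]
contact_force: [-1.5, -0.5, 3.3]
grip_width: 61.3
finger_force: 30.0
```

Call:
step_arm --pt "1 0 0 0 0" --pt "1 0 0 0 0" --pt "1 0 0 0 0" --pt "1 0 0 0 0" --pt "1 0 0 0 0" --pt "1 0 0 0 0" --pt "1 0 0 0 0"

```text
time: 16.45
tool_pos: [551.6, 284.9, 72.7]
tcp_rot: [3.142, 0.0, 3.142]
contact_force: [-0.2, 0.2, 0.8]
grip_width: 92.1
finger_force: 0.0
```

Call:
step_arm --pt "1 0 0 -0.03 0" --pt "1 0 0 -0.08 0" --pt "1 0 0 -0.08 0" --pt "1 0.0388 -0.0774 0 0" --pt "1 0.0388 -0.0774 0 0" --pt "1 0.0388 -0.0774 0 0" --pt "1 0.0388 -0.0774 0 0" --pt "1 0.0388 -0.0774 0 0"

```text
time: 17.25
tool_pos: [453.6, 90.1, 167.9]
tcp_rot: [-3.142, 0.001, -3.141]
contact_force: [0.5, -0.6, -0.0]
grip_width: 91.9
finger_force: 0.0
```

Call:
step_arm --pt "1 0 0 0 0" --pt "1 0 0 0 0" --pt "1 0 0 0 0"

```text
time: 17.55
tool_pos: [455.3, 91.9, 168.0]
tcp_rot: [3.141, 0.001, -3.141]
contact_force: [0.1, -0.6, 0.1]
grip_width: 92.0
finger_force: 0.0
```

```bash
python3 - <<'E'
from h import *
print(bot.get_obs()['tool_pos'])
for n in ("top","scene"):
    im,d=cap(n); W=cloud(n,d)
    print(n,'boss',report(W,(551,284),40,78,92)); print('flange',report(W,(551,284),50,51,61))
    print('bearing',report(W,(455,91),40,13,24))
    cv2.imwrite(f'pics/{n}5.png',im[...,::-1]); np.save(n+'5.npy',d)
E
```

```text
[455.29938801  91.9369399  168.0040046 ]
top boss (282, 'med', array([550.2, 290.1,  82.9]), 'mid', array([550.4, 286.9,  83.6]), 'ext', array([60.1, 58.7, 10.9]), (array([550.8, 286.9]), 31.8))
flange (547, 'med', array([548.2, 282.1,  56.9]), 'mid', array([551. , 287. ,  56.3]), 'ext', array([85. , 83.5,  9. ]), (array([551. , 287.1]), 44.4))
bearing 0
scene boss (261, 'med', array([550.8, 284.8,  81.8]), 'mid', array([550.3, 281.8,  82.6]), 'ext', array([61.3, 60.2,  9.1]), (array([550. , 281.5]), 33.5))
flange (476, 'med', array([561.3, 268. ,  56. ]), 'mid', array([552. , 279.5,  56.1]), 'ext', array([82.6, 81.4,  9.4]), (array([552.4, 282. ]), 45.6))
bearing (250, 'med', array([454.5,  87.7,  17.4]), 'mid', array([453.6,  88.9,  17.5]), 'ext', array([44.6, 44.4,  8.3]), (array([453.6,  89.5]), 24.8))
```

View pics/scene5.png

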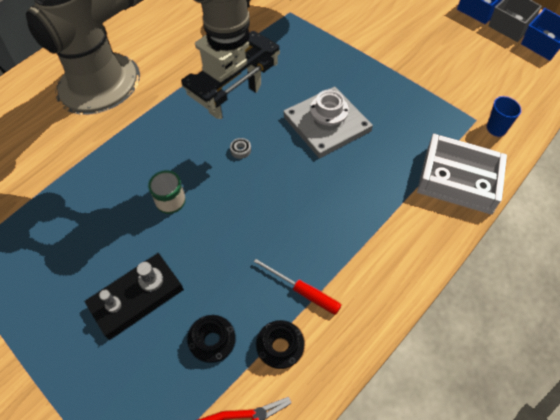

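Call:
step_arm --pt "1 0 0 0.08 0" --pt "1 0 0 0.08 0" --pt "1 0 0 0.06 0" --pt "1 0 0 0.05 0" --pt "1 0 0 0.022 0" --pt "1 0 0 0 0" --pt "1 0 0 0 0" --pt "1 0 0 0 0"

```text
time: 18.45
tool_pos: [455.6, 91.6, 22.9]
tcp_rot: [3.141, 0.003, -3.141]
contact_force: [-0.4, 0.7, 0.3]
grip_width: 91.9
finger_force: 0.0
```

Call:
step_arm --pt "1 0 0 0 0" --pt "1 0 0 0 0" --pt "1 0 0 0 0"

```text
time: 18.75
tool_pos: [454.8, 91.3, 22.2]
tcp_rot: [3.141, 0.001, 3.141]
contact_force: [0.0, -0.0, -0.0]
grip_width: 91.6
finger_force: 0.0
```

Call:
step_arm --pt "1 0 0 0.0075 0" --pt "1 0 0 0 0" --pt "1 0 0 0 0" --pt "1 0 0 0 0"

```text
time: 19.15
tool_pos: [454.6, 91.4, 17.9]
tcp_rot: [3.142, -0.0, 3.142]
contact_force: [-0.2, -0.1, -0.9]
grip_width: 91.7
finger_force: 0.0
```

Call:
step_arm --pt "0 0 0 0 0" --pt "0 0 0 0 0" --pt "0 0 0 0 0" --pt "0 0 0 0 0" --pt "0 0 0 0 0" --pt "0 0 0 0 0" --pt "0 0 0 0 0" --pt "0 0 0 0 0"

```text
time: 19.95
tool_pos: [454.6, 91.4, 18.0]
tcp_rot: [3.142, 0.0, 3.142]
contact_force: [0.2, 0.0, 0.4]
grip_width: 45.6
finger_force: 30.0
```

Call:
step_arm --pt "0 0 0 0 0" --pt "0 0 0 0 0" --pt "0 0 0 0 0" --pt "0 0 0 0 0"

```text
time: 20.35
tool_pos: [454.5, 91.4, 18.0]
tcp_rot: [3.142, -0.0, 3.142]
contact_force: [0.1, -0.2, 0.7]
grip_width: 45.8
finger_force: 30.0
```

Call:
step_arm --pt "0 0 0 -0.03 0" --pt "0 0 0 -0.07 0" --pt "0 0 0 -0.08 0" --pt "0 0 0 -0.05 0" --pt "0 0 0 0 0" --pt "0 0 0 0 0"

```text
time: 20.95
tool_pos: [454.3, 91.4, 132.7]
tcp_rot: [3.141, 0.0, -3.142]
contact_force: [0.2, -0.3, -1.5]
grip_width: 45.8
finger_force: 30.0
```

Call:
step_arm --pt "0 -0.0384 0.0774 0 0" --pt "0 -0.0384 0.0774 0 0" --pt "0 -0.0384 0.0774 0 0" --pt "0 -0.0384 0.0774 0 0" --pt "0 -0.0384 0.0774 0 0" --pt "0 0 0 0 0" --pt "0 0 0 0 0" --pt "0 0 0 0 0"

```text
time: 21.75
tool_pos: [549.5, 283.8, 131.2]
tcp_rot: [-3.14, -0.003, 3.141]
contact_force: [0.3, -0.4, -1.9]
grip_width: 45.5
finger_force: 30.0
```

Call:
step_arm --pt "0 0 0 0 0" --pt "0 0 0 0 0" --pt "0 0 0 0 0"

```text
time: 22.05
tool_pos: [550.6, 284.2, 133.3]
tcp_rot: [3.141, 0.0, 3.141]
contact_force: [-0.0, 1.4, -0.8]
grip_width: 45.8
finger_force: 30.0
```

Call:
step_arm --pt "0 0 0.001 0.02 0" --pt "0 0 0 0.02 0" --pt "0 0 0 0.016 0" --pt "0 0 0 0 0" --pt "0 0 0 0 0" --pt "0 0 0 0 0" --pt "0 0 0 0 0"

```text
time: 22.75
tool_pos: [550.8, 285.5, 105.4]
tcp_rot: [3.141, 0.001, -3.142]
contact_force: [0.1, -0.3, -0.0]
grip_width: 45.7
finger_force: 30.0
```

Call:
step_arm --pt "0 0 0 0.004 0" --pt "0 0 0 0 0" --pt "0 0 0 0.004 0" --pt "0 0 0 0 0" --pt "0 0 0 0 0" --pt "0 0 0 0 0"

```text
time: 23.35
tool_pos: [550.6, 285.4, 101.0]
tcp_rot: [3.141, 0.0, 3.142]
contact_force: [0.5, 0.1, -1.6]
grip_width: 45.7
finger_force: 30.0
```

Now 1 mm into the mouth with no load; onward slowly.

Call:
step_arm --pt "0 0 0 0.003 0" --pt "0 0 0 0 0" --pt "0 0 0 0 0" --pt "0 0 0 0 0"

```text
time: 23.75
tool_pos: [550.6, 285.3, 99.5]
tcp_rot: [3.142, 0.0, 3.142]
contact_force: [0.6, 0.4, -1.4]
grip_width: 45.8
finger_force: 30.0
```

Call:
step_arm --pt "0 0 0 0.003 0" --pt "0 0 0 0 0" --pt "0 0 0 0 0" --pt "0 0 0 0 0"

```text
time: 24.15
tool_pos: [550.6, 285.4, 98.0]
tcp_rot: [3.142, 0.0, -3.142]
contact_force: [-0.1, -0.1, -1.0]
grip_width: 45.6
finger_force: 30.0
```

Call:
step_arm --pt "0 0 0 0.002 0" --pt "0 0 0 0 0" --pt "0 0 0 0 0" --pt "0 0 0 0 0"

```text
time: 24.55
tool_pos: [550.6, 285.4, 97.0]
tcp_rot: [3.142, 0.0, 3.142]
contact_force: [-0.7, 0.9, -0.6]
grip_width: 45.6
finger_force: 30.0
```

Call:
step_arm --pt "0 0 0 0.001 0" --pt "0 0 0 0 0" --pt "0 0 0 0 0" --pt "0 0 0 0 0"

```text
time: 24.95
tool_pos: [550.6, 285.4, 97.0]
tcp_rot: [3.141, 0.0, -3.142]
contact_force: [-1.2, -1.8, 4.7]
grip_width: 45.7
finger_force: 30.0
```

Call:
step_arm --pt "0 0 0 0.001 0" --pt "0 0 0 0 0" --pt "0 0 0 0 0" --pt "0 0 0 0 0"

```text
time: 25.35
tool_pos: [550.7, 285.4, 96.9]
tcp_rot: [3.141, 0.001, -3.142]
contact_force: [-2.4, -1.8, 8.7]
grip_width: 45.5
finger_force: 30.0
```

Call:
step_arm --pt "0 0 0 -0.0015 0" --pt "0 0 0 0 0" --pt "1 0 0 0 0" --pt "1 0 0 0 0" --pt "1 0 0 0 0" --pt "1 0 0 0 0" --pt "1 0 0 0 0" --pt "1 0 0 0 0"

```text
time: 26.15
tool_pos: [550.5, 285.4, 96.6]
tcp_rot: [3.142, -0.0, 3.142]
contact_force: [-0.6, -0.6, 1.0]
grip_width: 88.6
finger_force: 0.0
```

Call:
step_arm --pt "1 0 0 -0.03 0" --pt "1 0 0 -0.07 0" --pt "1 0 0 -0.06 0" --pt "0.6 -0.0025 -0.0906 0 0" --pt "0.6 -0.0025 -0.0906 0 0" --pt "0.6 -0.0025 -0.0906 0 0" --pt "0.6 -0.0025 -0.0906 0 0" --pt "0.6 -0.0025 -0.0906 0 0"

```text
time: 26.95
tool_pos: [556.6, 57.2, 176.9]
tcp_rot: [3.142, 0.001, -3.141]
contact_force: [-0.1, 0.1, 0.1]
grip_width: 57.3
finger_force: 0.0
```

Call:
step_arm --pt "0.6 -0.0025 -0.0906 0 0" --pt "0.6 -0.0025 -0.0906 0 0" --pt "0.6 -0.0025 -0.0906 0 0" --pt "0.6 -0.0025 -0.0906 0 0" --pt "0.6 -0.0025 -0.0906 0 0" --pt "0.6 -0.0025 -0.0906 0 0" --pt "0.6 -0.0025 -0.0906 0 0" --pt "0.6 0 0 0 0"

```text
time: 27.75
tool_pos: [565.0, -264.0, 176.3]
tcp_rot: [-3.139, 0.001, 3.136]
contact_force: [1.0, -0.2, -0.1]
grip_width: 54.9
finger_force: 0.0
```

Call:
step_arm --pt "0.6 0 0 0 0" --pt "0.6 0 0 0 0" --pt "0.6 0 0 0 0"

```text
time: 28.05
tool_pos: [565.7, -256.8, 176.9]
tcp_rot: [3.141, 0.0, -3.14]
contact_force: [-0.4, 0.1, 0.1]
grip_width: 54.9
finger_force: 0.0
```

```bash
python3 - <<'E'
from h import *
print(bot.get_obs()['tool_pos'])
ims=[]
for n,(u,v) in (("top",(172,247)),("scene",(328,110))):
    im,d=cap(n); W=cloud(n,d)
    print(n,'bearing',report(W,(551,285),27,92,104)); print('flange',report(W,(551,284),50,51,61))
    print('drv',report(W,(565.7,-258),20,80,91), report(W,(560,-258),25,36,48))
    print('sdrv',report(W,(552.5,-341.7),20,80,91))
    ims.append(cv2.resize(im[v-50:v+50,u-50:u+50,::-1],(390,390),interpolation=cv2.INTER_CUBIC))
cv2.imwrite('pics/g6.png',np.hstack(ims))
E
```

```text
[ 565.74982313 -256.8018718   176.86320233]
top bearing (285, 'med', array([550.7, 286.4,  97.5]), 'mid', array([550.7, 286.4,  97.8]), 'ext', array([45.4, 44.6, 10.3]), (array([551. , 286.9]), 24.3))
flange (455, 'med', array([544.5, 277.3,  57. ]), 'mid', array([550.8, 286.9,  56.4]), 'ext', array([84.8, 84.6,  8.5]), (array([551.2, 286.7]), 44.4))
drv 0 (11, 'med', array([ 552.6, -242. ,   39.3]), 'mid', array([ 553.6, -243. ,   41. ]), 'ext', array([10.6, 11.8,  8.7]), (array([ 553.6, -242.5]), 7.1))
sdrv (12, 'med', array([ 546.4, -338.7,   82.9]), 'mid', array([ 548.4, -338.8,   84.8]), 'ext', array([ 9.3, 15.4,  7.7]), (array([ 550. , -338.9]), 8.5))
scene bearing (231, 'med', array([550.9, 279.8,  96.2]), 'mid', array([550.1, 281.7,  96. ]), 'ext', array([43.7, 44.4,  7.6]), (array([549.9, 281.6]), 24.5))
flange (384, 'med', array([568.7, 261.4,  55.8]), 'mid', array([551.5, 279.9,  56.5]), 'ext', array([83.8, 82.4,  8.5]), (array([551.9, 282.3]), 44.9))
drv (169, 'med', array([ 566.7, -261.4,   84.5]), 'mid', array([ 565.8, -261.5,   84.2]), 'ext', array([25.8, 25.3,  7.6]), (array([ 565.6, -261.1]), 13.7)) (180, 'med', array([ 572.9, -261.9,   39.9]), 'mid', array([ 567. , -260.3,   41.8]), 'ext', array([33.7, 42.4, 11. ]), (array([ 564.8, -259.9]), 22.1))
sdrv (80, 'med', array([ 553.9, -343.5,   84.7]), 'mid', array([ 553.2, -343.5,   84. ]), 'ext', array([16.2, 15.8,  7.2]), (array([ 552.9, -343.5]), 9.0))
```

View pics/g6.png

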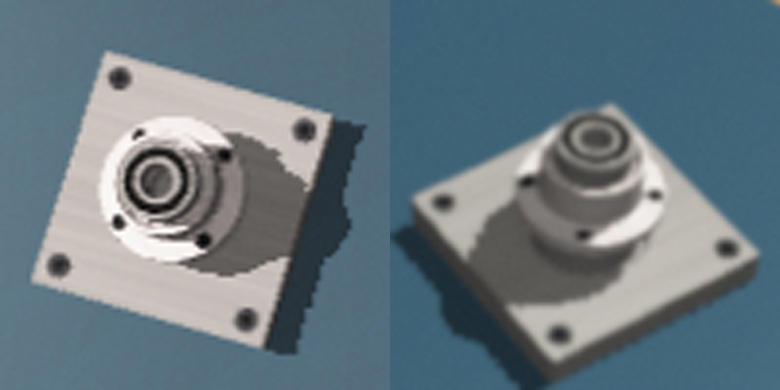

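Call:
step_arm --pt "0.6 0 -0.003 0.05 0" --pt "0.6 0 0 0.06 0" --pt "0.6 0 0 0.05 0" --pt "0.6 0 0 0.04 0" --pt "0.6 0 0 0.018 0" --pt "0.6 0 0 0 0" --pt "0.6 0 0 0 0" --pt "0.6 0 0 0 0"

```text
time: 28.95
tool_pos: [566.3, -260.0, 69.2]
tcp_rot: [-3.14, 0.002, -3.141]
contact_force: [-0.1, 0.8, -0.2]
grip_width: 54.8
finger_force: 0.0
```

Call:
step_arm --pt "0 0 0 0 0" --pt "0 0 0 0 0" --pt "0 0 0 0 0" --pt "0 0 0 0 0" --pt "0 0 0 0 0" --pt "0 0 0 0 0" --pt "0 0 0 0 0" --pt "0 0 0 0 0"

```text
time: 29.75
tool_pos: [565.6, -259.7, 67.8]
tcp_rot: [3.142, 0.0, 3.142]
contact_force: [-0.7, 0.6, 1.6]
grip_width: 24.9
finger_force: 30.0
```

Call:
step_arm --pt "0 0 0 -0.02 0" --pt "0 0 0 -0.04 0" --pt "0 0 0 -0.06 0" --pt "0 0 0 -0.06 0" --pt "0 0 0 -0.03 0" --pt "0 0 0 0 0" --pt "0 0.0022 0.0779 0 0" --pt "0 0.0022 0.0779 0 0"

```text
time: 30.55
tool_pos: [562.4, -181.5, 171.2]
tcp_rot: [3.14, -0.002, 3.139]
contact_force: [0.2, 1.5, -3.0]
grip_width: 24.8
finger_force: 30.0
```

Call:
step_arm --pt "0 0.0022 0.0779 0 0" --pt "0 0.0022 0.0779 0 0" --pt "0 0.0022 0.0779 0 0" --pt "0 0.0022 0.0779 0 0" --pt "0 0.0022 0.0779 0 0" --pt "0 0.0022 0.0779 0 0" --pt "0 0.0022 0.0779 0 0" --pt "0 0.0022 0.0779 0 0"

```text
time: 31.35
tool_pos: [553.6, 131.2, 171.4]
tcp_rot: [-3.141, -0.002, 3.141]
contact_force: [1.1, -0.4, -3.4]
grip_width: 24.9
finger_force: 30.0
```

Call:
step_arm --pt "0 0.0022 0.0779 0 0" --pt "0 0.0022 0.0779 0 0" --pt "0 0.0022 0.0779 0 0" --pt "0 0.0022 0.0779 0 0" --pt "0 0 0 0 0" --pt "0 0 0 0 0" --pt "0 0 0 0 0" --pt "0 0 0 0 0"

```text
time: 32.15
tool_pos: [550.3, 284.2, 172.4]
tcp_rot: [-3.141, -0.001, 3.14]
contact_force: [-0.4, -0.6, -2.5]
grip_width: 24.6
finger_force: 30.0
```

```bash
python3 - <<'E'
from h import *
o=bot.get_obs();print(o['tool_pos'],o['tcp_rot'],o['grip_width'])
ims=[]
for n,(u,v) in (("top",(172,240)),("scene",(328,100))):
    im,d=cap(n); W=cloud(n,d)
    print(n,'disc',report(W,(551,285),30,125,150),report(W,(551,285),30,134,147))
    ims.append(cv2.resize(im[v-60:v+60,u-60:u+60,::-1],(390,390),interpolation=cv2.INTER_CUBIC))
cv2.imwrite('pics/g7.png',np.hstack(ims))
E
```

```text
[550.28541256 284.17688032 172.41424115] [-3.14111315e+00 -6.79924765e-04  3.13994603e+00] 24.643387443349877
top disc 0 0
scene disc (206, 'med', array([560. , 270.6, 143.9]), 'mid', array([553.7, 279.5, 141.7]), 'ext', array([39.2, 41.6, 15.1]), (array([553.6, 280.6]), 24.2)) (187, 'med', array([560.3, 270.4, 143.8]), 'mid', array([553.7, 279.6, 140.8]), 'ext', array([39.3, 41.8, 11.8]), (array([553.6, 280.6]), 24.2))
```

View pics/g7.png

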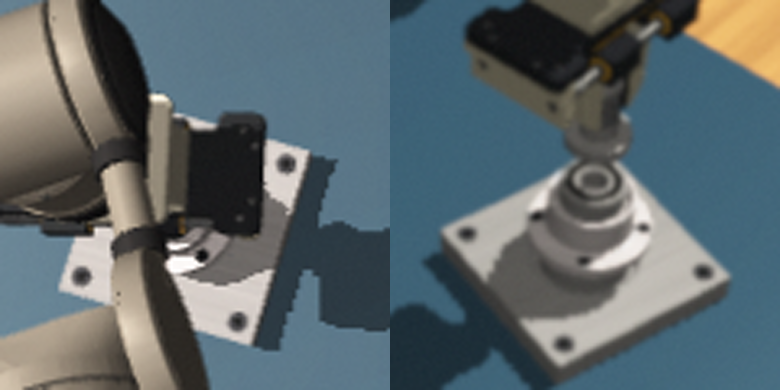

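The driver is held upright over the bearing (disc at about (600,135) in the crop); the y offset agrees with the tool reading. Lowering.

Call:
step_arm --pt "0 0 0.001 0.015 0" --pt "0 0 0 0.015 0" --pt "0 0 0 0.012 0" --pt "0 0 0 0 0" --pt "0 0 0 0 0" --pt "0 0 0 0 0" --pt "0 0 0 0 0"

```text
time: 32.95
tool_pos: [550.4, 286.2, 152.1]
tcp_rot: [3.141, 0.001, -3.142]
contact_force: [0.8, 0.3, -2.9]
grip_width: 24.8
finger_force: 30.0
```

Call:
step_arm --pt "0 0 -0.0015 0.006 0" --pt "0 0 0 0.005 0" --pt "0 0 0 0.004 0" --pt "0 0 0 0 0" --pt "0 0 0 0 0" --pt "0 0 0 0 0"

```text
time: 33.55
tool_pos: [550.2, 285.3, 144.3]
tcp_rot: [3.141, 0.0, 3.142]
contact_force: [0.1, -0.2, -3.1]
grip_width: 24.6
finger_force: 30.0
```

Call:
step_arm --pt "0 0 0 0.004 0" --pt "0 0 0 0.004 0" --pt "0 0 0 0 0" --pt "0 0 0 0 0" --pt "0 0 0 0 0"

```text
time: 34.05
tool_pos: [550.2, 285.3, 140.3]
tcp_rot: [3.141, 0.0, -3.142]
contact_force: [0.4, 0.0, -2.8]
grip_width: 24.9
finger_force: 30.0
```

Call:
step_arm --pt "0 0 0 0.004 0" --pt "0 0 0 0.004 0" --pt "0 0 0 0 0" --pt "0 0 0 0 0" --pt "0 0 0 0 0"

```text
time: 34.55
tool_pos: [550.2, 285.3, 136.3]
tcp_rot: [3.141, 0.0, -3.142]
contact_force: [0.3, -0.1, -2.5]
grip_width: 24.9
finger_force: 30.0
```

Call:
step_arm --pt "0 0 0 0.002 0" --pt "0 0 0 0 0" --pt "0 0 0 0 0" --pt "0 0 0 0 0"

```text
time: 34.95
tool_pos: [550.2, 285.3, 135.3]
tcp_rot: [3.141, 0.0, 3.142]
contact_force: [-0.1, 0.1, -2.3]
grip_width: 25.1
finger_force: 30.0
```

Call:
step_arm --pt "0 0 0 0.0015 0" --pt "0 0 0 0 0" --pt "0 0 0 0 0" --pt "0 0 0 0 0"

```text
time: 35.35
tool_pos: [550.3, 285.4, 134.8]
tcp_rot: [3.141, 0.001, -3.142]
contact_force: [-0.4, -0.2, 1.5]
grip_width: 24.8
finger_force: 30.0
```

Call:
step_arm --pt "0.7 0 0 0 0" --pt "0.7 0 0 0 0" --pt "0.7 0 0 0 0" --pt "0.7 0 0 0 0" --pt "0.7 0 0 0 0" --pt "0.7 0 0 0 0" --pt "0.7 0 0 0 0"

```text
time: 36.05
tool_pos: [550.2, 285.3, 134.5]
tcp_rot: [3.141, 0.0, -3.142]
contact_force: [0.4, 0.4, 0.5]
grip_width: 64.1
finger_force: 0.0
```

Call:
step_arm --pt "0.7 0 0 -0.02 0" --pt "0.7 0 0 -0.05 0" --pt "0.7 0 0 -0.07 0" --pt "0.7 0 0 -0.05 0" --pt "0.7 0.07 -0.06 0 0" --pt "0.7 0.07 -0.06 0 0" --pt "0.7 0.07 -0.06 0 0" --pt "0.7 0 0 0 0"

```text
time: 36.85
tool_pos: [440.1, 192.6, 229.6]
tcp_rot: [-3.14, -0.004, 3.14]
contact_force: [0.1, -1.2, -0.9]
grip_width: 64.1
finger_force: 0.0
```

```bash
python3 - <<'E'
from h import *
print(bot.get_obs()['tool_pos'])
ims=[]
for n,(u,v) in (("top",(172,240)),("scene",(328,100))):
    im,d=cap(n); W=cloud(n,d)
    print(n,'stem',report(W,(551,285),20,146,160),'disc',report(W,(551,285),28,102,112))
    print('flange',report(W,(551,284),50,51,61))
    ims.append(cv2.resize(im[v-60:v+60,u-60:u+60,::-1],(390,390),interpolation=cv2.INTER_CUBIC))
cv2.imwrite('pics/g8.png',np.hstack(ims))
E
```

```text
[440.0781925  192.59283112 229.57325354]
top stem (125, 'med', array([550.8, 285.8, 152.7]), 'mid', array([550.9, 287.2, 152.3]), 'ext', array([25.7, 26.4, 11.1]), (array([550.9, 286.9]), 13.9)) disc (151, 'med', array([545.1, 277.8, 107.8]), 'mid', array([551.8, 286.1, 107.4]), 'ext', array([41.4, 42.9,  8.9]), (array([551.4, 286.5]), 23.1))
flange (223, 'med', array([574. , 281.3,  57.1]), 'mid', array([562.4, 287.9,  56.5]), 'ext', array([62.7, 83. ,  8.2]), (array([552.1, 287.6]), 43.4))
scene stem (111, 'med', array([551.7, 280.7, 151.7]), 'mid', array([550.5, 282.5, 150.3]), 'ext', array([26.4, 26. ,  7.5]), (array([550. , 282.1]), 14.5)) disc (156, 'med', array([557.7, 273.5, 106.7]), 'mid', array([551.1, 281.5, 106.7]), 'ext', array([43. , 43. ,  8.7]), (array([551.4, 281.4]), 22.7))
flange (391, 'med', array([569.9, 261.7,  55.6]), 'mid', array([551.5, 280.1,  55.8]), 'ext', array([84.4, 83.2,  9.3]), (array([553.1, 282.1]), 45.9))
```

View pics/g8.png

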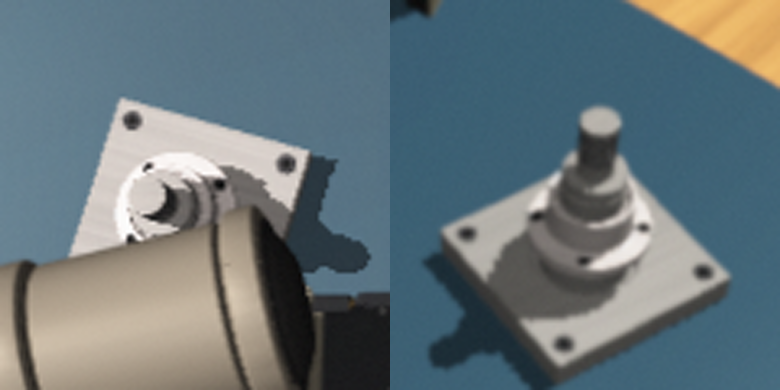

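The whole stack stands upright: the stem top reads 152 mm and the disc top 107 mm, both as expected, and the gripper is clear. Handing in once the arm is still.

Call:
step_arm --pt "0.7 0 0 0 0" --pt "0.7 0 0 0 0" --pt "0.7 0 0 0 0" --pt "0.7 0 0 0 0"

```text
time: 37.35
tool_pos: [445.5, 195.6, 229.2]
tcp_rot: [3.142, -0.0, -3.141]
contact_force: [-0.0, 0.2, -0.4]
grip_width: 64.4
finger_force: 0.0
```

```bash
python3 -c "
from plant import bot
print(bot.close_job())"
```

```text
the job is handed in; nothing more can be done
None
```

The job is handed in at 37 s of the 136 s allowed: ring, hub, bearing and wide driver are stacked on the plate, each lowered until it touched its seat, and the stack stands upright and free; no verdict came back.

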